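# Spread a circlip over the idler axle and hold it at its groove

### The job

The idler pulley on the belt tensioner still needs its circlip, which is hooked on the bent tips of the circlip pliers lying in the green rest. First turn the tensioner's black clamp knob clockwise until it is tight, so that the carriage cannot slide; then take the pliers by their handles, squeeze them to the stop to spread the ring, and lower it level over the end of the axle until it surrounds the groove just above the pulley's washer. Finish there still holding the pliers squeezed, ring open and in line with the groove without bearing hard on axle or pulley, so that I can check it before it snaps in; do not shove the carriage along its rail or disturb the other things on the bench.

Things in the scene. Friction and masses are not known exactly. Their poses are not given: they have to be found in the camera images.
- clamp_knob (a joint): turn of the carriage's clamp knob, rad: 0 slack, grows as the knob is turned clockwise seen from above; its screw starts to press on the rail at about 0.6, holds firm from 1.2 and meets a hard stop at 1.4. Starts between 0 and 0.25; takes about 0.15 N m and stays where it is left
- knob_grip (a point): centre of the knob's black grip bar, on its vertical axis: bar 56 mm long (x axis of this point, turning with the knob), 14 mm thick (y axis), from 13 mm below this point to 11 mm above it, on a 12 mm stem; a boss 20 mm across ends 25 mm below, the carriage's plate 35 mm below. The axle's axis is 100 mm away along the rail
- axle_groove (a point): centre of the axle stub's groove, on its vertical axis (z up; y along the rail, towards the knob). Steel axle of 30 mm diameter on the carriage; the groove is 4 mm high (2 mm above and below this point), 27 mm in diameter. The steel washer on the green pulley (64 mm across) lies 2.5 mm below this point
- axle_top (a point): centre of the axle stub's flat top, 10.5 mm above axle_groove; the last 3.5 mm below it taper from 30 to 23 mm in diameter
- tensioner: belt tensioner, bolted down: 320 mm aluminium rail (y axis) with the carriage that bears axle stub, pulley and knob, and slides along it with about 6 N until clamped; black motor at +y, 245 mm from the origin, up to 74 mm high. Origin: on the bench under the carriage's mid position
- pliers_grip (a point): where to take the pliers: mid-point between the blue handles, half-way up (43 mm above the bench in the rest). x points to the tips, y across the handles, z up. Each handle is a straight bar 9 mm thick, 14 mm high, from 40 mm ahead to 50 mm behind. Over their outsides here: 57 mm released, 34 mm at the stop, where the outer faces are parallel to x (released each is 0.17 rad askew)
- ring_centre (a point): centre of the spread ring's opening, at half its thickness; fixed in the pliers' frame (axes as pliers_grip), 133 mm ahead of pliers_grip and 22 mm below it. Steel ring 2.5 mm thick, 4 mm wide, parallel to the pliers, lugs on the bent tips, closed side 19 mm ahead. Inside diameter 28 mm released (cannot pass the axle), 34.5 mm at the stop. The jaws are 15 mm above it
- squeeze (a joint): squeeze of the pliers, rad: turn of each half about the pivot, 0 released, 0.17 at the stop (ring fully spread). A return spring resists at the handles with 4.5 N at first, 10 N at the stop, and opens them when let go. As the handles swing in about the pivot, pliers and ring creep 2 to 3 mm ahead, towards the tips, between the fingers that squeeze them
- pliers: the bent-nose circlip pliers with blue handles and the ring, 205 mm long, about 0.2 kg. Origin: at the pivot, on the underside of the handles and jaws, 68 mm ahead of pliers_grip and 7 mm below it; centre of mass 54 mm ahead of pliers_grip; x to the tips, z up
- pliers_rest: light green printed rest, 215 x 76 mm (x, y), fixed; on its 5 mm base a 36 mm high saddle under the handle ends (begins 38 mm behind pliers_grip) and a pocket at the pivot with cheeks 47 mm high (begins 50 mm ahead of that point). The pliers lie along its x and lift straight out. Origin: centre of its underside
- print_0: bystander: light green printed vase, 52 mm across, 66 mm high; origin at its foot
- print_1: bystander: another such vase
- grease_jar: bystander: white jar with yellow lid, 56 mm across, 55 mm high
- bearing: bystander: ball bearing lying flat, 42 mm across, 12 mm high
- screwdriver: bystander: screwdriver with orange handle, 190 mm long
- caliper: bystander: caliper lying flat, 210 mm long, black slider
- parts_tray: bystander: blue tray of spare circlips, 120 x 90 x 28 mm
- spool: bystander: spool of green filament lying flat, 200 mm across, 62 mm high
Mind the look-alikes: they are no part of the job. What is meant by the pliers_rest is not pink, and is the larger of those in its own colour.

How it is judged:
By the outcome, as a careful person would: the job done as asked, in the order asked, and still so for the second after the job is handed in, while the arm keeps its last pose, push and grip.
It also fails if it takes over 48 s, if anything falls off the work surface, if the arm or the gripper's body presses on something with over 40 N, if the wrist force passes 120 N, or if a joint passes its speed limit or range.

### The arm

A 7-joint arm with a two-finger parallel gripper is mounted at the origin on the work surface. World frame = base frame: x ahead of the robot, y to its left, z up, the work surface at z = 0. Lengths are in m, angles in degrees, forces in N, time in s.
With the tool pointing down it reaches from about 0.35 to 0.775 m from the base axis. Payload 3.1 kg.
Tool frame: the origin (TCP) lies on the centre line of the jaws, within the pads' length; the fingertips stand 17 mm ahead of it and the grasp point (between the pads) lies 2 mm behind it (robot.tip_reach is the distance from the TCP to the fingertips, in m); z points along the fingers, y is the line along which they close (so a half turn about z gives the same grasp; the last joint's range is limited). The gripper opens to 85 mm and grips with 20 to 120 N. Pads are 22 mm wide; open, the fingers measure 114 mm over their backs; the gripper's body (76 mm by 85 mm) begins 54 mm behind the grasp point. The pads swing forward as they close: fully open they stand 13 mm farther back than shut.
Start: joints at [-67.592, 17.813, 0.802, 86.603, -0.252, 75.585, -1.558], TCP at [0.231, 0.499, 0.248] pointing down, gripper open.
Joint ranges: [-154.91, 154.91], [-16.99, 109.72], [-72.82, 74.43], [7.12, 147.25], [-82.49, 262.49], [11.32, 116.49], [-174.64, 174.64]. Speed limits (degrees/s): [159.86, 159.86, 180, 180, 180, 180, 180].

### API

Orientations are given as [roll, pitch, yaw] about the fixed x, y, z axes, in that order (R = Rz(yaw) Ry(pitch) Rx(roll)).
In Python, from station import robot, fingers, vision, workorder, recognise gives the robot as it stands. Calls block until the motion is done:
- robot.move_to(position, orientation): joint-space move of the TCP to a pose.
- robot.line_to(position, orientation=None, velocity=0.15, f_stop=None): straight line of the TCP; orientation=None keeps the orientation; velocity is the mean speed in m/s. With f_stop (N) it stops when the force on the tool has changed by that much, and returns True; else False.
- robot.move_j(angles): joint-space move.
- fingers.gripper_to(opening, force=None): opening from 0.0 (shut) to 1.0 (fully open); force is the grip in N (None keeps the last); returns when the fingers have stopped.
- robot.pause(seconds).
- robot.inverse_kinematics(position, orientation): joint angles nearest the present ones, or None.
- vision.grab_frame(name): name is "side" or "top"; returns the picture (384x512x3 uint8, red, green, blue); there is no depth.
- vision.calibration(name): a dict with "mtx" (3x3 intrinsics, pixels), "extrinsics" (4x4, takes a point from world to camera coordinates). Camera axes: x right, y up, looking along -z (the intrinsics and any distortion apply to the point x, -y, -z); pixel columns grow to the right and rows downward; lengths in m; the calibration is good to about 2 mm. A picture is of the moment at which its call begins. calibration takes no time and is no camera call.
A pose or a line that the arm cannot do raises robot.PlanningError and nothing moves.
- workorder.close_job(): hands the job in; it is judged then, once.
Trained networks look in the newest picture that a camera, given by its name, has taken for a name from the list of things; names that differ only in an ending like _2 or _b are one class to them, and where a whole thing is asked for, a point or a joint stands for the part that bears it (a point fixed in the world has none). Each returns a list of dicts, best first, with "p" (0 to 1); they miss things now and then, are a little off and sometimes report something else, mostly with a low value. They report only what shows in the picture. A call takes as long as a camera call. They do not tell look-alikes from the thing itself.
- recognise(label, camera): "rect" ([centre column, centre row, width, height] in pixels, round what is visible of it).
Readings, each from a call of its own:
- robot.current_time_s(): time.
- robot.current_joint_positions(): joint angles.
- robot.current_dq(): joint speeds.
- robot.current_joint_torque(): joint torques, N m.
- robot.current_tool_pos(): TCP position.
- robot.current_eef_rot(): TCP orientation.
- robot.current_contact_force(): force on the tool from outside, world axes, zero at the start.
- robot.current_torque(): the same for the moment, N m.
- robot.current_finger_gap(): opening from 0.0 (shut) to 1.0 (fully open).
- robot.current_gripper_force(): force on a finger pad.
Only numpy, scipy, OpenCV 4.12 (cv2) and the standard library are available. Lean on these libraries where they do the work, as an engineer would, in place of code of your own. Each camera call takes 0.05 s, during which the arm holds its last target. There are 200 camera calls.

## Working session

There is one attempt and no reset: what is moved stays moved. The work goes in short steps, each a Python script; the robot and the scene stay as the last script left them, time stands still between calls to the robot, and variables do not carry over. Pictures are saved under pics/ and viewed, at most 10 in all, crops included, and the job is handed in when it is done.

```bash
ls; mkdir -p pics
python3 - <<'E'
from station import robot, fingers, vision, workorder, recognise
import cv2, numpy as np
for n in ("side","top"):
    im=vision.grab_frame(n); cv2.imwrite(f"pics/{n}0.png",cv2.resize(im[:,:,::-1],(800,600),interpolation=cv2.INTER_CUBIC)); np.save(f"pics/{n}0.npy",im)
    c=vision.calibration(n); print(n,{k:(np.round(v,4).tolist() if hasattr(v,'shape') else v) for k,v in c.items()})
    for l in ["clamp_knob","knob_grip","axle_groove","axle_top","tensioner","pliers_grip","ring_centre","pliers","pliers_rest"]:
        print(l,[(np.round(d["rect"],1).tolist(),round(d["p"],2)) for d in recognise(l,n)[:4]])
print(robot.current_time_s(),robot.tip_reach,robot.current_eef_rot())
E
```

```text
pics
side {'mtx': [[429.0737, 0.0, 263.3976], [0.0, 429.0737, 189.4112], [0.0, 0.0, 1.0]], 'extrinsics': [[0.9664, -0.2564, 0.0191, -0.523], [0.1201, 0.5159, 0.8482, -0.1491], [-0.2274, -0.8174, 0.5293, -1.6011], [0.0, 0.0, 0.0, 1.0]]}
clamp_knob [([264.0, 175.6, 6.3, 10.7], 0.53)]
knob_grip []
axle_groove [([268.1, 185.2, 25.9, 26.5], 0.6)]
axle_top [([267.0, 186.8, 24.3, 32.9], 0.69), ([276.8, 252.4, 50.3, 20.4], 0.38)]
tensioner [([267.6, 180.1, 34.9, 56.7], 0.82), ([265.5, 174.2, 11.2, 6.7], 0.63)]
pliers_grip [([276.3, 252.9, 54.6, 17.9], 0.89), ([325.2, 296.6, 57.6, 33.5], 0.54)]
ring_centre [([274.1, 249.3, 51.5, 14.2], 0.79)]
pliers [([275.7, 248.4, 48.2, 23.6], 0.84)]
pliers_rest [([326.4, 195.2, 52.1, 20.8], 0.81), ([275.9, 254.7, 67.7, 29.4], 0.78), ([209.1, 257.6, 47.8, 16.8], 0.69), ([268.0, 183.9, 25.7, 30.4], 0.47)]
top {'mtx': [[378.2823, 0.0, 256.5106], [0.0, 378.2823, 186.1655], [0.0, 0.0, 1.0]], 'extrinsics': [[0.001, -1.0, 0.0068, 0.0379], [0.9903, 0.0019, 0.1389, -0.5525], [-0.1389, 0.0066, 0.9903, -1.2113], [0.0, 0.0, 0.0, 1.0]]}
clamp_knob [([219.4, 174.4, 5.0, 18.4], 0.57)]
knob_grip [([277.9, 227.5, 13.5, 13.2], 0.37), ([225.6, 223.4, 11.6, 27.9], 0.18)]
axle_groove [([236.4, 179.1, 53.5, 28.0], 0.66)]
axle_top [([236.8, 179.6, 50.8, 22.8], 0.66)]
tensioner [([207.2, 174.9, 119.3, 31.1], 0.72)]
pliers_grip [([353.4, 196.8, 22.0, 55.6], 0.85)]
ring_centre [([352.8, 194.2, 25.2, 57.2], 0.72)]
pliers [([355.3, 199.8, 18.0, 50.7], 0.61)]
pliers_rest [([259.8, 111.5, 31.6, 62.7], 0.91), ([340.6, 270.2, 22.0, 55.6], 0.82), ([350.4, 201.6, 28.6, 65.6], 0.74)]
1.0 0.017 [1.79999121e+02 1.16181326e-04 1.55207038e+02]
```

View pics/side0.png

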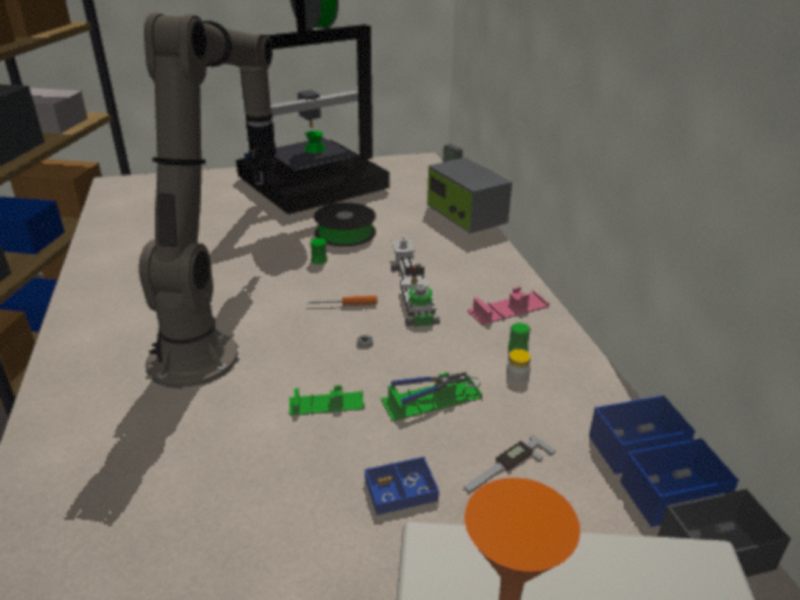

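View pics/top0.png

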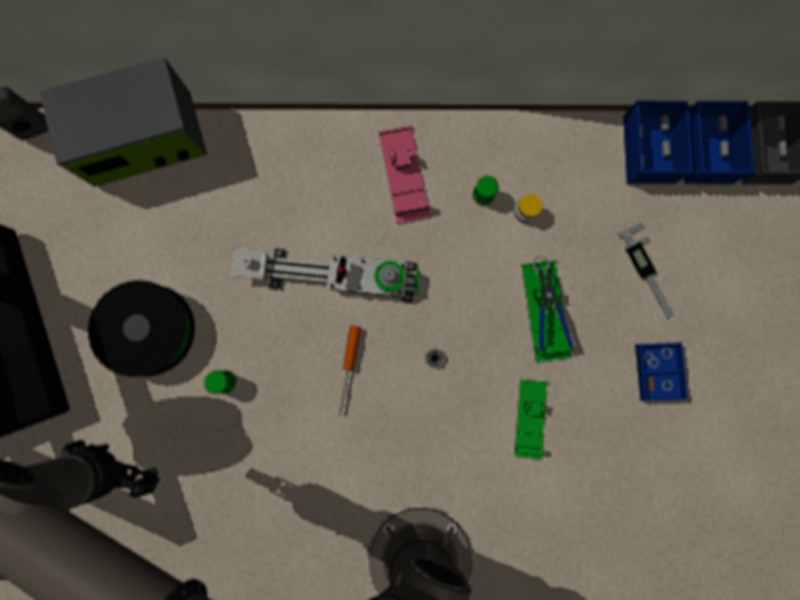

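The side view shows the pliers in the larger green rest at (432,395) of the 800×600 picture. The look-alikes are a smaller empty green rest at (327,400) and a pink one at (508,305). In the top view these are at (547,310), (532,418) and (404,175). The tensioner is at (380,272) in the top view, with its axle at (390,276) and knob at (341,270). I choose the large green rest with the pliers and check it in close crops.

```bash
cat > h.py <<'E'
import numpy as np, cv2
from station import robot, fingers, vision, workorder, recognise
from scipy.optimize import least_squares
C={n:vision.calibration(n) for n in ("side","top")}
def proj(n,P):
    c=C[n]; P=np.atleast_2d(P); q=P@np.array(c["extrinsics"])[:3,:3].T+np.array(c["extrinsics"])[:3,3]
    q=q*[1,-1,-1]; q=q@np.array(c["mtx"]).T; return q[:,:2]/q[:,2:]
def ray(n,uv,z):
    "world point at height z under pixel uv"
    r=least_squares(lambda p: (proj(n,[p[0],p[1],z])[0]-uv),[0.5,0.0]); return np.array([*r.x,z])
def tri(us,ut):
    r=least_squares(lambda p: np.r_[proj("side",p)[0]-us,proj("top",p)[0]-ut],[0.5,0,0.05]); return r.x,np.sqrt(2*r.cost)
def crop(im,c0,r0,w,h,s): return cv2.resize(im[r0:r0+h,c0:c0+w,::-1],(w*s,h*s),interpolation=cv2.INTER_CUBIC)
E
python3 - <<'E'
from h import *
t=np.load("pics/top0.npy"); s=np.load("pics/side0.npy")
a=crop(t,195,155,80,40,10)  # tens
b=crop(t,330,160,40,75,8); c=crop(s,240,235,75,37,6); d=crop(s,245,145,50,65,6)
im=np.zeros((600,800,3),np.uint8); 
cv2.imwrite("pics/c1.png",a)
im[:600,:320]=b; im[:222,330:780]=c[:222]; im[222:222+378,330:630]=d[:378]
cv2.imwrite("pics/c2.png",im)
E
```

```text
(no output)
```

View pics/c1.png

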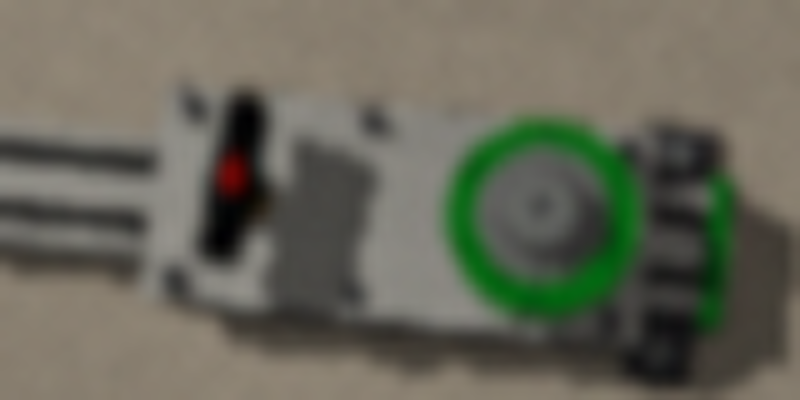

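View pics/c2.png

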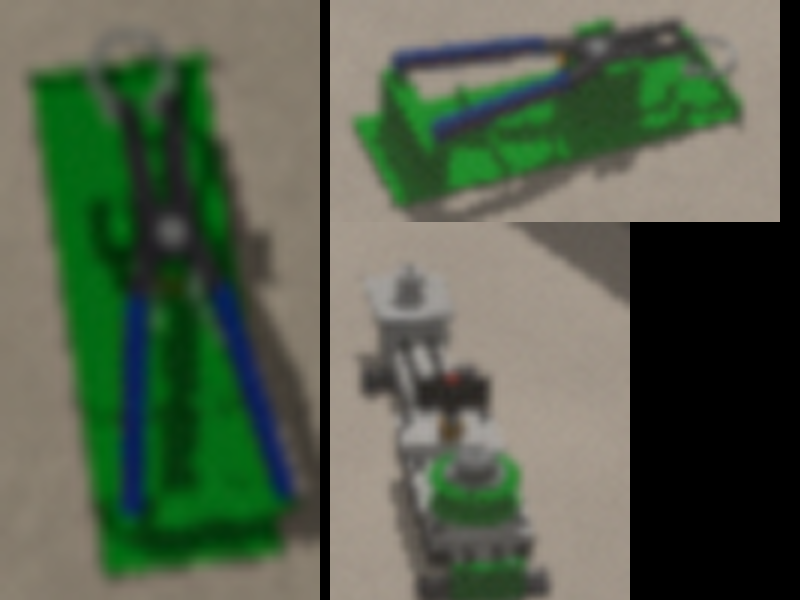

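The crops confirm the choice: pliers with a ring on the big green rest, and the knob's red dot at top (218.2,172.5) and side (265.3,171.0). The axle top is at top (249.3,175.3) and side (269,183.8). Pivot and ring are visible as well. Now I triangulate them.

```bash
cat > m.py <<'E'
from h import *
T=lambda x,y:(np.array([x,y])+.5)/10+[195,155]-.5
B=lambda x,y:(np.array([x,y])+.5)/8+[330,160]-.5
S=lambda x,y:(np.array([x-330,y])+.5)/6+[240,235]-.5
D=lambda x,y:(np.array([x-330,y-222])+.5)/6+[245,145]-.5
E
python3 - <<'E'
from m import *
for n,s,t in [("knobtop",D(452,378),T(232,175)),("axletop",D(474,454),T(543,203)),("pivot",S(598,47),B(173,232)),("ring",S(707,57),B(130,75)),("hL",S(400,62),B(133,510)),("hR",S(440,130),B(288,495))]:
    p,e=tri(s,t); print(n,np.round(p,4),round(e,2))
print("bar yaw",[np.round(ray("top",T(*q),.13),4) for q in [(243,95),(218,255)]])
tt=np.load("pics/top0.npy").astype(int); ss=np.load("pics/side0.npy").astype(int)
for n,im,b in [("top",tt,(235,255,160,192)),("side",ss,(255,285,180,200))]:
    pass
g=(tt[...,1]>tt[...,0]+40)&(tt[...,1]>tt[...,2]+40)
m=np.zeros(g.shape,np.uint8); m[163:190,236:262]=g[163:190,236:262]
ys,xs=np.nonzero(m); h=cv2.convexHull(np.c_[xs,ys][xs<264-5]); print(cv2.fitEllipse(h))
m=np.zeros(g.shape,np.uint8); m[160:235,330:372]=g[160:235,330:372]
ys,xs=np.nonzero(m); r=cv2.minAreaRect(np.c_[xs,ys].astype(np.float32)); print(r); print([np.round(ray("top",q,.005),4).tolist() for q in cv2.boxPoints(r)])
E
```

```text
knobtop [0.5902 0.1627 0.0876] 0.27
axletop [0.5808 0.0638 0.0846] 0.81
pivot [ 0.5431 -0.2715  0.049 ] 0.25
ring [ 0.6139 -0.2628  0.0212] 0.13
hL [ 0.4303 -0.2526  0.0445] 0.02
hR [ 0.4371 -0.3158  0.0454] 0.28
bar yaw [array([0.6082, 0.1555, 0.13  ]), array([0.5583, 0.1624, 0.13  ])]
((248.98448181152344, 176.34939575195312), (19.119897842407227, 19.337499618530273), 7.083725452423096)
((349.0538024902344, 198.901123046875), (63.81200408935547, 22.923099517822266), 79.87532806396484)
[[0.6152, -0.2201, 0.005], [0.6294, -0.2979, 0.005], [0.4155, -0.328, 0.005], [0.402, -0.2519, 0.005]]
```

Run:
```python
from m import *
a,b=[ray("top",T(*q),.0876) for q in [(243,95),(218,255)]]; d=a-b
print("bar",a,b,np.linalg.norm(d),np.degrees(np.arctan2(d[1],d[0])),(a+b)/2)
K=np.array([.5902,.1627,.0766])
for y in (-8,-90,172,90):
    print(y,[np.round(q,0) if (q:=robot.inverse_kinematics(K+[0,0,dz],[180,0,y])) is not None else None for dz in (0.003,0.08)])
for p,y in (([.4757,-.2804,.041],7.5),([.4757,-.2804,.041],187.5),([.45,.05,.1],7.5),([.45,.05,.1],187.5)):
    print(p,y,np.round(robot.inverse_kinematics(p,[180,0,y]),0))
```

```text
bar [0.61673313 0.15948317 0.0876    ] [0.56495712 0.16665603 0.0876    ] 0.052270505914152506 -7.8873496226762985 [0.59084512 0.1630696  0.0876    ]
-8 [array([-40.,  36.,  35.,  90., -23.,  61., -97.]), array([-41.,  32.,  37.,  85., -20.,  69., -99.])]
-90 [array([-15.,  33.,  -3.,  89.,   2.,  58., 161.]), array([-16.,  29.,  -1.,  84.,   0.,  67., 163.])]
172 [array([-27.,  33.,  15.,  89.,  -9.,  59.,  72.]), array([-28.,  29.,  16.,  85.,  -8.,  68.,  71.])]
90 [array([-35.,  35.,  27.,  90., -18.,  60.,  -3.]), array([-35.,  30.,  27.,  85., -14.,  68.,  -6.])]
[0.4757, -0.2804, 0.041] 7.5 [ -6.  38.  49. 102. -34.  56. -25.]
[0.4757, -0.2804, 0.041] 187.5 [ -4.  37.  47. 102. -32.  55. 154.]
[0.45, 0.05, 0.1] 7.5 [-40.  18.  38. 114. -14.  53. -77.]
[0.45, 0.05, 0.1] 187.5 [-28.  16.  23. 114.  -8.  52.  97.]
```

Run:
```python
from h import *
st=lambda m:print(m,round(robot.current_time_s(),2),np.round(robot.current_tool_pos(),4),np.round(robot.current_contact_force(),1),round(robot.current_finger_gap(),3),round(robot.current_gripper_force(),1),round(float(robot.current_eef_rot()[2]),1))
K=np.array([.5904,.1628])
robot.move_to([*K,.16],[180,0,172]); st("hover")
im=vision.grab_frame("top"); t=crop(im,190,140,80,60,10); cv2.imwrite("pics/k1.png",t)
fingers.gripper_to(.45,20); st("part")
print(robot.line_to([*K,.0795],velocity=.12,f_stop=6)); st("down")
for o in (.35,.28,.24,.20,.17):
    fingers.gripper_to(o,20); st(o)
    f=robot.current_contact_force()
    if np.hypot(f[0],f[1])>2 or robot.current_gripper_force()>3: break
```

```text
hover 2.82 [0.5899 0.1649 0.1601] [0.  0.2 0.2] 1.001 0.0 172.1
part 3.39 [0.5904 0.1628 0.16  ] [0.2 0.1 0.7] 0.452 0.0 172.0
False
down 4.22 [0.5912 0.1629 0.0803] [-0.1  0.2 -0.3] 0.449 0.0 172.0
0.35 4.47 [0.591  0.163  0.0804] [ 0.  0. -0.] 0.351 0.0 172.0
0.28 4.7 [0.5904 0.1628 0.0796] [-0.3  0.3 -0.7] 0.281 0.0 172.0
0.24 4.92 [0.5904 0.1628 0.0795] [0.4 0.5 0.5] 0.239 0.0 172.0
0.2 5.13 [0.5904 0.1628 0.0795] [0.6 0.1 0.1] 0.198 0.0 172.0
0.17 5.35 [0.5905 0.1634 0.0795] [ 0.2  0.8 -0.1] 0.174 6.4 172.0
```

View pics/k1.png

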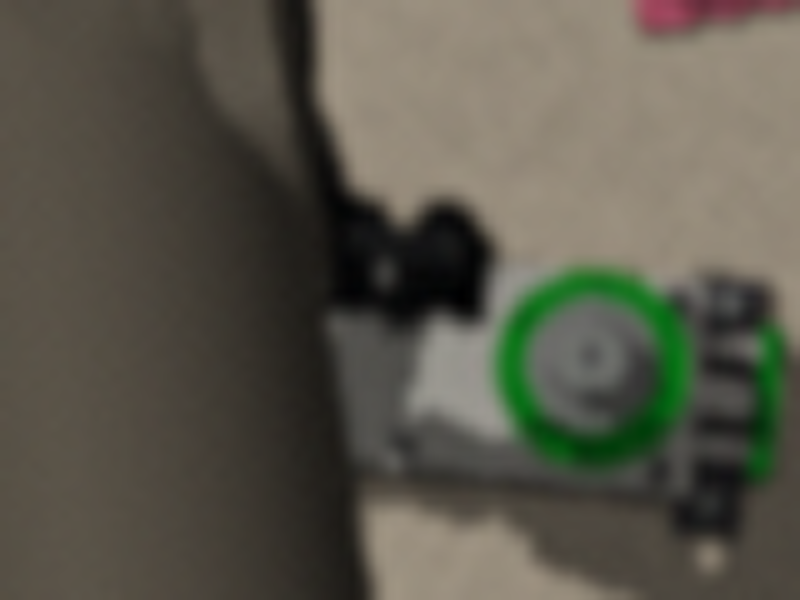

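The picture shows the gripper over the knob, with the axle top at about (249,175.5) as before. The fingers met the bar centred. Now I turn it.

Run:
```python
from h import *
st=lambda m:print(m,round(robot.current_time_s(),2),np.round(robot.current_tool_pos(),4),np.round(robot.current_contact_force(),1),np.round(robot.current_torque(),2),round(robot.current_finger_gap(),3),round(robot.current_gripper_force(),1),round(float(robot.current_eef_rot()[2]),1))
p=[.5904,.1628,.0795]
fingers.gripper_to(.1,30); st("grip")
for y in (150,125,110,102,97,94,91,88):
    robot.line_to(p,[180,0,y],velocity=.15); st(y)
    if abs(robot.current_torque()[2])>1.0 or np.linalg.norm(robot.current_contact_force())>25: break
```

```text
grip 5.57 [0.5903 0.1635 0.0796] [0.5 1.4 0.9] [ 0.4   0.11 -0.07] 0.161 29.2 172.0
150 6.1 [0.5902 0.1633 0.0796] [-1.9  1.7  0.8] [ 0.46  0.17 -0.08] 0.162 29.6 150.1
125 6.68 [0.5901 0.1632 0.0796] [-1.7  2.6  2.6] [ 0.55  0.38 -0.07] 0.157 29.7 125.1
110 7.09 [0.59   0.1631 0.0796] [-3.5  2.1  3.2] [ 0.58  0.55 -0.08] 0.159 29.9 110.2
102 7.38 [0.5899 0.163  0.0796] [-3.   2.2  4.8] [ 0.62  0.8  -0.09] 0.161 29.9 102.2
97 7.63 [0.5899 0.163  0.0796] [-5.5  3.7  5.3] [ 0.62  0.81 -0.12] 0.156 29.9 97.2
94 7.88 [0.5899 0.163  0.0796] [-4.3  2.4  4.9] [ 0.6   0.89 -0.01] 0.155 29.9 94.2
91 8.13 [0.59   0.1627 0.0797] [-3.8  0.5  5.4] [0.41 0.9  0.85] 0.16 45.6 91.4
88 8.38 [0.5899 0.1627 0.0797] [-4.3  0.7  6.3] [0.3  0.88 1.86] 0.155 71.4 88.6
```

Hard stop reached at a yaw of about 92°, so the knob is tight. Next, release it, go to the pliers and take them.

```bash
cat >> h.py <<'E'
st=lambda m:print(m,round(robot.current_time_s(),2),np.round(robot.current_tool_pos(),4),np.round(robot.current_contact_force(),1),np.round(robot.current_torque(),2),round(robot.current_finger_gap(),3),round(robot.current_gripper_force(),1),np.round(robot.current_eef_rot(),1))
E
python3 - <<'E'
from h import *
p=[.5899,.1628,.0795]
robot.line_to(p,[180,0,92.5],velocity=.15); st("back")
fingers.gripper_to(.45,20); st("open")
robot.line_to([*p[:2],.15],velocity=.2)
robot.move_to([.4757,-.2804,.12],[180,0,7.5]); fingers.gripper_to(1.0); st("hover")
for n,r in (("top",(190,140,80,60)),):
    im=vision.grab_frame(n); np.save("pics/top1.npy",im)
np.save("pics/side1.npy",vision.grab_frame("side"))
print(robot.line_to([.4757,-.2804,.041],velocity=.12,f_stop=6)); st("down")
a=crop(np.load("pics/top1.npy"),200,155,60,40,6); b=crop(np.load("pics/top1.npy"),325,155,60,75,6);
c=crop(np.load("pics/side1.npy"),230,215,80,60,5)
o=np.zeros((600,800,3),np.uint8); o[:240,:360]=a; o[:450,400:760]=b; o[250:550,:400]=c; cv2.imwrite("pics/p1.png",o)
E
```

```text
back 8.63 [0.5899 0.1626 0.0797] [-3.8  0.8  4. ] [0.31 0.69 0.59] 0.154 36.2 [180.    0.   92.6]
open 9.0 [0.5903 0.1618 0.0792] [-0.1  0.   0.5] [-0.04 -0.    0.03] 0.451 0.0 [1.80e+02 1.00e-01 9.24e+01]
hover 11.7 [ 0.4757 -0.2804  0.12  ] [0.2 1.4 0.8] [ 0.02  0.   -0.02] 0.996 0.0 [180.   -0.    7.5]
False
down 12.61 [ 0.4761 -0.281   0.0416] [-1.2 -0.   0.4] [-0.04  0.03 -0.01] 0.998 0.0 [179.9  -0.    7.5]
```

View pics/p1.png

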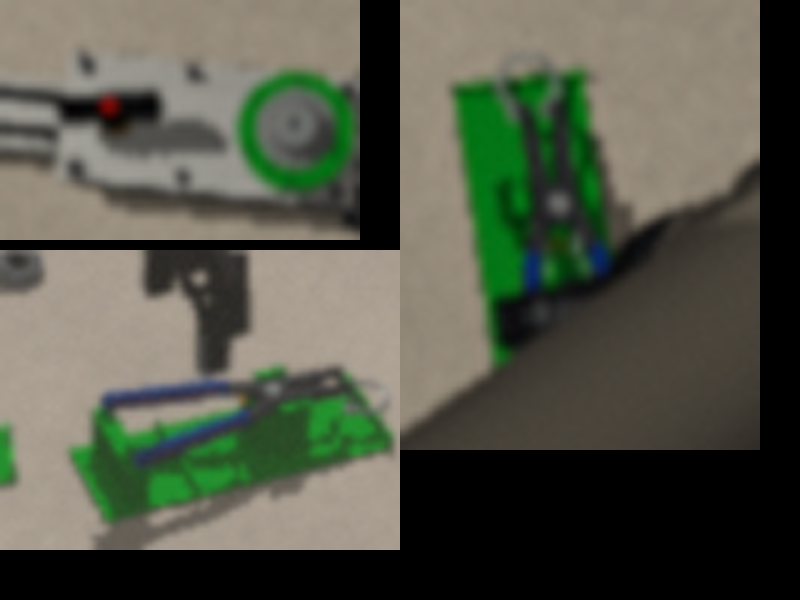

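The picture shows the knob's bar now lying along the rail at (110,105) in the crop. The pliers are undisturbed, with the gripper over their handles. Now squeeze.

Run:
```python
from h import *
for o,f in ((.72,20),(.66,20),(.55,25),(.3,50)):
    fingers.gripper_to(o,f); st(o)
robot.pause(.2); st("held")
```

```text
0.72 12.97 [ 0.476  -0.2805  0.0414] [ 0.3  0.8 -0.2] [-0.02 -0.06  0.03] 0.719 0.1 [180.   -0.    7.5]
0.66 13.21 [ 0.476  -0.2809  0.0419] [-1.6  0.7  5.8] [0.16 0.21 0.04] 0.659 5.9 [180.   -0.    7.5]
0.55 13.47 [ 0.4761 -0.2816  0.0426] [-1.9  0.6  8.6] [0.25 0.43 0.04] 0.558 8.8 [ 1.799e+02 -1.000e-01  7.500e+00]
0.3 13.74 [ 0.4762 -0.282   0.0436] [-3.1  1.6 14.2] [0.41 0.56 0.06] 0.369 49.5 [ 1.799e+02 -1.000e-01  7.500e+00]
held 13.94 [ 0.4762 -0.282   0.0436] [-3.   2.  14.4] [ 0.34  0.59 -0.05] 0.37 49.5 [ 1.799e+02 -1.000e-01  7.500e+00]
```

Run:
```python
from h import *
fingers.gripper_to(.25,70)
robot.line_to([.4762,-.282,.075],velocity=.08); st("lift1")
robot.line_to([.4762,-.282,.17],velocity=.2); st("lift")
# hover with nominal ring over axle, ring ~35 mm above the groove
y=7.0; u=np.array([np.cos(np.radians(y)),np.sin(np.radians(y))])
p=np.array([.5808,.0638])-u*.1335
robot.move_to([*p,.17],[180,0,y]); st("over")
robot.line_to([*p,.131],velocity=.1); st("low")
for n in ("top","side"): np.save(f"pics/{n}2.npy",vision.grab_frame(n))
a=crop(np.load("pics/top2.npy"),222,150,50,58,10); c=crop(np.load("pics/side2.npy"),250,160,40,30,10)
o=np.zeros((600,800,3),np.uint8); o[:580,:500]=a; c=crop(np.load("pics/side2.npy"),250,160,30,50,10); o[:500,500:800]=c; cv2.imwrite("pics/o1.png",o)
```

```text
lift1 14.73 [ 0.4762 -0.2818  0.075 ] [-0.4  0.2 -2.4] [-0.05  0.11  0.01] 0.354 69.3 [-180.    -0.     7.5]
lift 15.36 [ 0.4757 -0.2811  0.1688] [ 0.5 -0.2 -2. ] [ 0.01  0.14 -0.02] 0.35 69.3 [-1.799e+02  1.000e-01  7.500e+00]
over 16.61 [0.4485 0.0462 0.17  ] [ 0.8 -0.4 -1.8] [-0.04  0.14 -0.02] 0.354 69.3 [179.9  -0.    6.9]
low 17.15 [0.4485 0.0467 0.1311] [-0.4 -0.3 -2.2] [-0.06  0.06 -0.04] 0.35 69.3 [180.   -0.    6.9]
```

View pics/o1.png

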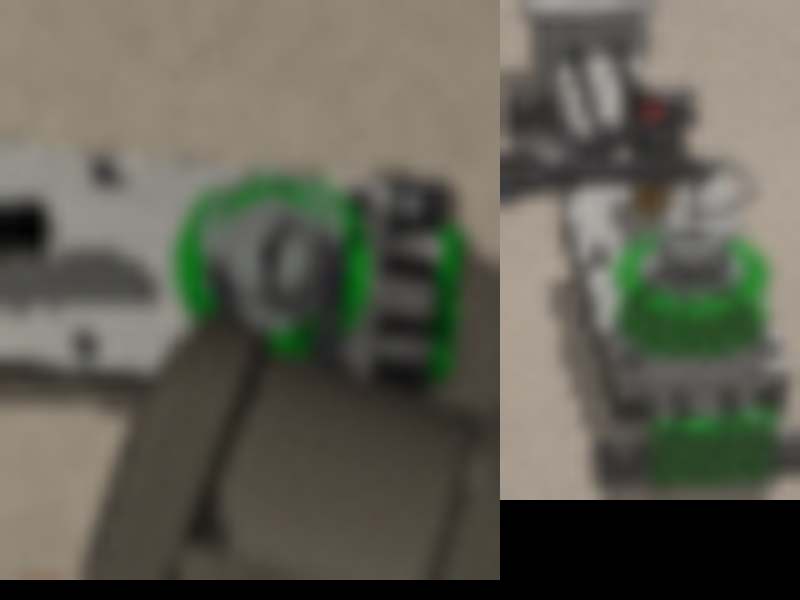

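The top view shows the ring roughly over the axle, at about (285,205) in the crop, partly hidden by the wrist. In the side view it sits above and right of the axle at (718,195). I overlay the predicted outlines to fix the offset.

Run:
```python
from h import *
print("axle from pulley ellipse", ray("top",[248.98,176.35],.069), "from top click",ray("top",[248.85,174.85],.0846))
th=np.linspace(0,2*np.pi,60); circ=lambda c,r:np.c_[c[0]+r*np.cos(th),c[1]+r*np.sin(th),np.full(60,c[2])]
u=np.array([np.cos(np.radians(6.9)),np.sin(np.radians(6.9))]); ring=np.r_[np.array([.4485,.0467])+.1352*u,.1085]
ax=np.array([.5806,.0637,.0846])
o=np.zeros((600,800,3),np.uint8)
for n,(c0,r0,w,h,s),x in (("side",(255,165,28,30,14),0),("top",(232,158,28,30,14),400)):
    t=crop(np.load(f"pics/{n}2.npy"),c0,r0,w,h,s)
    for P,col in ((circ(ring,.01925),(0,0,255)),(circ(ax,.0115),(255,255,0)),(circ(ax-[0,0,.013],.032),(255,0,255))):
        q=((proj(n,P)-[c0,r0]+.5)*s-.5).round().astype(int)
        for a in q[::2]: cv2.circle(t,tuple(int(v) for v in a),1,col,-1)
    o[:h*s,x:x+w*s]=t[:,:min(w*s,800-x)]
    print(n,proj(n,ring))
cv2.imwrite("pics/o2.png",o)
```

```text
axle from pulley ellipse [0.5801909 0.0632883 0.069    ] from top click [0.58244289 0.06351007 0.0846    ]
side [[269.86891296 178.13244063]]
top [[248.93031452 173.47648468]]
```

View pics/o2.png

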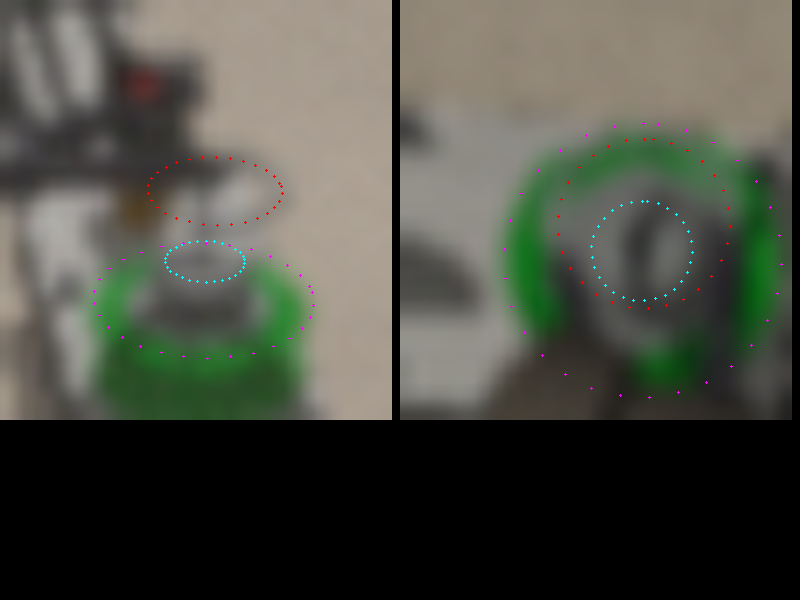

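Side overlay: the axle model fits at (205,260). The real ring's right edge at about (300,190) lies roughly 1 px beyond the model, so the ring is about 3 mm ahead of the prediction. I correct for that and then centre by touch on the axle's taper.

```bash
cat >> h.py <<'E'
U=np.array([np.cos(np.radians(7.0)),np.sin(np.radians(7.0)),0]); V=np.array([-U[1],U[0],0])
RPY=[180,0,7.0]
def probe(p,d,dist=.008,f=3,v=.02):
    "from p along d until touch; returns travel along d (actual) and whether touched, then goes back"
    robot.line_to(p,velocity=.03); robot.pause(.15)
    a=np.array(robot.current_tool_pos())
    hit=robot.line_to(p+d*dist,velocity=v,f_stop=f); b=np.array(robot.current_tool_pos())
    F=np.array(robot.current_contact_force())
    robot.line_to(p,velocity=.03)
    print("probe",np.round(d,2),hit,round(1e3*float((b-a)@d),2),np.round(F,1)); return hit,float((b-p)@d)
E
python3 - <<'E'
from h import *
fingers.gripper_to(.2,100)
p=np.array([.4485-.004,.0462+.001,.131])
robot.line_to(p,RPY,velocity=.05); robot.pause(.2); st("shift")
h=robot.line_to([p[0],p[1],.1055],velocity=.04,f_stop=3); st(h)
if not h:
    p[2]=.1055; r={}
    for k,d in (("+u",U),("-u",-U),("+v",V),("-v",-V)): r[k]=probe(p,d)
st("end")
E
```

```text
shift 17.92 [0.4446 0.0473 0.131 ] [ 0.2  0.  -2.1] [-0.04  0.12  0.02] 0.329 101.5 [-180.   -0.    7.]
False 18.7 [0.4446 0.0471 0.1056] [-0.2  0.6 -1.9] [ 0.02  0.11 -0.04] 0.327 101.4 [180.  -0.   7.]
probe [0.99 0.12 0.  ] False 7.97 [ 0.3  0.2 -2. ]
probe [-0.99 -0.12 -0.  ] False 7.83 [ 0.5 -0.8  1.1]
probe [-0.12  0.99  0.  ] False 7.24 [ 0.2 -3.9 -1.1]
probe [ 0.12 -0.99 -0.  ] False 7.77 [ 0.1  1.8 -0.3]
end 24.17 [0.4442 0.0471 0.1053] [-0.2 -0.6 -1.5] [-0.02  0.13 -0.04] 0.327 101.4 [180.   0.   7.]
```

```bash
sed -i 's/velocity=.03); robot.pause(.15)/velocity=.06); robot.pause(.05)/; s/robot.line_to(p,velocity=.03)$/robot.line_to(p,velocity=.06)/' h.py
python3 - <<'E'
from h import *
p=np.array([.4446,.0472,.1020])
h=robot.line_to(p,RPY,velocity=.02,f_stop=2.5); st(h)
if not h:
    for d in (U,-U,V,-V): probe(p,d,.007,2.5,.035)
st("end")
E
```

```text
False 24.49 [0.4444 0.047  0.1018] [ 0.4 -0.2 -1.4] [0.02 0.1  0.02] 0.325 101.4 [180.   0.   7.]
probe [0.99 0.12 0.  ] False 7.31 [-0.   0.8 -2.3]
probe [-0.99 -0.12 -0.  ] True 1.63 [ 2.1  0.7 -1.9]
probe [-0.12  0.99  0.  ] True 5.03 [ 2.5 -2.4 -2. ]
probe [ 0.12 -0.99 -0.  ] True 5.52 [ 1.7  3.6 -2.6]
end 27.84 [0.444  0.0471 0.1017] [-0.6  0.1 -2.2] [-0.02  0.08  0.01] 0.328 101.4 [179.9   0.3   7. ]
```

Run:
```python
from h import *
p=np.array([.4446,.0472,.1020])+.0038*U-.00025*V
robot.line_to(p,RPY,velocity=.04)
p[2]=.0980
h=robot.line_to(p,velocity=.025,f_stop=3); st(h)
if not h:
    for d in (U,-U,V,-V): probe(p,d,.006,2.5,.035)
st("end")
```

```text
False 28.4 [0.448  0.0473 0.0977] [-0.2  0.2 -1.9] [-0.05  0.09 -0.01] 0.332 101.3 [180.   0.   7.]
probe [0.99 0.12 0.  ] False 6.31 [ 0.4 -0.2 -2.1]
probe [-0.99 -0.12 -0.  ] True 5.41 [ 3.   0.5 -2. ]
probe [-0.12  0.99  0.  ] True 4.37 [ 0.6  0.2 -1.6]
probe [ 0.12 -0.99 -0.  ] False 5.4 [-0.5  2.8 -1.9]
end 31.77 [0.4486 0.0474 0.0981] [-0.2 -1.  -0.8] [-0.06  0.1  -0.  ] 0.327 101.3 [179.8   0.2   6.8]
```

The probes at speed look ambiguous, probably because motion transients trip the force stop. I look before going lower.

Run:
```python
from h import *
st("now")
tp=np.array(robot.current_tool_pos())
th=np.linspace(0,2*np.pi,60); circ=lambda c,r:np.c_[c[0]+r*np.cos(th),c[1]+r*np.sin(th),np.full(60,c[2])]
ring=tp+U*.1352-[0,0,.0226]
print("ring pred",ring)
o=np.zeros((600,800,3),np.uint8)
for n,(c0,r0,w,h,s),y in (("side",(252,168,33,25,12),0),("top",(232,158,33,25,12),300)):
    im=vision.grab_frame(n); np.save(f"pics/{n}3.npy",im)
    t=crop(im,c0,r0,w,h,s); t2=t.copy()
    for P,col in ((circ(ring,.02125),(0,0,255)),):
        q=((proj(n,P)-[c0,r0]+.5)*s-.5).round().astype(int)
        for a in q[::2]: cv2.circle(t2,tuple(int(v) for v in a),1,col,-1)
    o[y:y+h*s,:w*s]=cv2.convertScaleAbs(t,alpha=1.5); o[y:y+h*s,400:400+w*s]=cv2.convertScaleAbs(t2,alpha=1.5)
cv2.imwrite("pics/o3.png",o)
```

```text
now 31.77 [0.4486 0.0474 0.0981] [-0.2 -1.  -0.8] [-0.06  0.1  -0.  ] 0.327 101.3 [179.8   0.2   6.8]
ring pred [0.58284176 0.0638377  0.07545897]
```

View pics/o3.png

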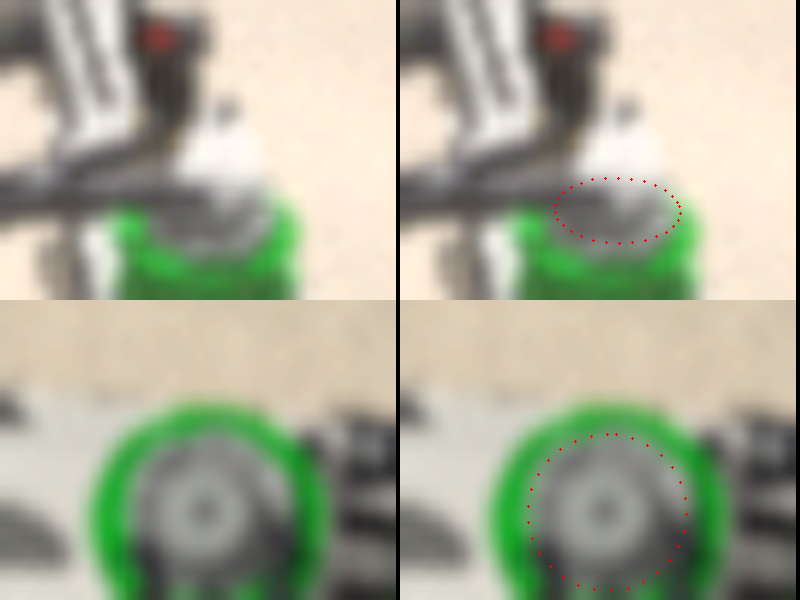

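The top view shows the pliers' tips spread wide at (150,570) and (280,550), with the ring already around the axle top at (205,512). The +u probe met nothing because the axle can pass through the ring's 30 mm gap. The −u hit and the overlay agree that the ring is about 2.4 mm too far ahead. I recentre it and step down to feel the washer.

```bash
cat >> h.py <<'E'
def favg(n=8):
    F=[]
    for _ in range(n): F.append(robot.current_contact_force()); robot.pause(.015)
    return np.mean(F,0)
E
python3 - <<'E'
from h import *
p=np.array([.4446,.0472,.0980])+.0013*U-.0003*V
robot.line_to(p,RPY,velocity=.03); robot.pause(.2); f0=favg(); print(np.round(f0,2)); st("c")
for i in range(14):
    p[2]-=.0004
    robot.line_to(p,velocity=.01); f=favg(6); print(round(p[2],4),np.round(robot.current_tool_pos(),4),np.round(f-f0,2))
    if f[2]-f0[2]>1.6 or np.linalg.norm((f-f0)[:2])>4: break
st("end")
E
```

```text
[ 0.29 -0.18 -1.73]
c 32.45 [0.446  0.0471 0.098 ] [ 0.1  0.  -2.7] [-0.    0.11 -0.03] 0.323 101.3 [180.  -0.   7.]
0.0976 [0.4459 0.047  0.0976] [-0.5   0.12 -0.16]
0.0972 [0.4459 0.0471 0.0972] [-0.37  0.57 -0.52]
0.0968 [0.4459 0.0471 0.0968] [-0.22  0.25 -0.15]
0.0964 [0.4459 0.047  0.0964] [-0.47 -0.09 -0.46]
0.096 [0.4459 0.047  0.096 ] [-0.11  0.46 -0.42]
0.0956 [0.446  0.0471 0.0956] [-0.36  0.04 -0.27]
0.0952 [0.446  0.0471 0.0952] [-0.44  0.17  0.37]
0.0948 [0.446  0.047  0.0948] [-0.27  0.39  0.71]
0.0944 [0.446  0.047  0.0945] [-0.34  0.1   1.1 ]
0.094 [0.446  0.0471 0.094 ] [-1.1  -0.05  1.43]
0.0936 [0.446  0.047  0.0937] [-0.78 -0.19  1.92]
end 36.3 [0.446  0.047  0.0937] [-0.4  0.1 -0.3] [-0.07 -0.1   0.  ] 0.329 101.6 [180.  -0.   7.]
```

Washer contact comes at TCP z ≈ 0.0957, so the groove height is ≈ 0.0970. I raise the ring and check the lateral centring with static readings.

Run:
```python
from h import *
c=np.array([.4446,.0472,.0983])+.0013*U-.0003*V
robot.line_to(c,RPY,velocity=.03); robot.pause(.1); f0=favg(); print(np.round(f0,2))
for d,n,L in ((V,"v",(.0028,.0042)),(-V,"-v",(.0028,.0042)),(-U,"-u",(.0028,.0042))):
    for l in L:
        robot.line_to(c+d*l,velocity=.04); f=favg(5)-f0; a=np.array(robot.current_tool_pos())-c; print(n,l,"along",round(float(a@d)*1e3,2),"F.u",round(float(f@U),2),"F.v",round(float(f@V),2))
    robot.line_to(c,velocity=.05)
st("end")
```

```text
[-0.35 -0.13 -2.21]
v 0.0028 along 2.87 F.u 0.43 F.v 0.09
v 0.0042 along 3.91 F.u 0.55 F.v -0.6
-v 0.0028 along 2.75 F.u 0.05 F.v -0.15
-v 0.0042 along 3.98 F.u 0.26 F.v 0.82
-u 0.0028 along 2.43 F.u 1.67 F.v 0.46
-u 0.0042 along 2.92 F.u 4.71 F.v 0.35
end 39.59 [0.4444 0.047  0.0977] [-0.6 -0.  -1.7] [-0.05  0.12  0.03] 0.328 101.4 [-180.     0.2    7. ]
```

The ring is centred within about 0.2 mm in both directions. I go to groove height, take a last reading and hand in.

Run:
```python
from h import *
c=np.array([.4446,.0472,.0970])+.0014*U-.0003*V
robot.line_to(c,RPY,velocity=.02); robot.pause(.4); print(np.round(favg(),2)); st("final")
print(workorder.close_job())
```

```text
[ 0.13 -0.04 -2.04]
final 40.38 [0.446  0.0471 0.097 ] [-0.6  0.8 -1.7] [-0.08  0.11  0.03] 0.33 101.4 [-180.    0.    7.]
the job is handed in; nothing more can be done
None
```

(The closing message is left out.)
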